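# Lock the cassette's cam with its key

### The job

Two instrument cassettes stand unlocked on the worktop. Take the flat-bladed key out of its stand, put its blade into the slotted cam lock of the long cassette and turn it a quarter turn clockwise until the lock's tongue is fully home under the keeper; then let go, leaving the key standing in the lock. Leave the lock of the square cassette as it is: it is not filled yet.

Things in the scene. Friction and masses are not known exactly. Their poses are not given: they have to be found in the camera images.
- key: Metal key, 70 mm tall, 60 g, upright in a fixed grey block (26 high, yaw up to 35 deg). Origin: centre of the blade's foot, 13 mm above the worktop; z up. Blade z 0-13: 32 wide along x, 6.5 thick along y, tapered to 3 at the foot. Round shoulder above it, 38 wide, z 13-17. Flat grip z 36-70 (centre 53): 34 along x, 14 along y: grip across y. A half turn about z is the same key.
- long_slot (a point): Slot centre at rim level of the lock (steel head, 54 wide, rim 68 mm above worktop) on the long cassette (fixed box 150x95x48 mm). Slot: 14 deep, 43 long, 9 wide, bevelled to 17 at the mouth. Turns with the head, about z (up); x runs along the slot towards the tongue. Key fully in: shoulder on the rim, origin 13 mm below this. Blade has 5 deg of play, so turn a little past the quarter.
- long_lock (a joint): Angle of the long cassette's lock, rad. 0 = open, tongue to the cassette's right (seen from the robot); grows clockwise seen from above; hard stop at 1.571 = locked, tongue to the front, under the keeper. Starts at 0 to 0.12. Light friction, 0.06 N m; stays where left. The lock is 27.5 mm in front of the box's middle.
- square_lock (a joint): The same for the like lock in the middle of the square cassette's cover (fixed perforated box, 95x95x48 mm). Starts at 0 to 0.12; to be left alone. The two cassettes stand side by side, either one on the left, each turned up to 17 deg.
Not all that is in view belongs to the job. What is shaped like the key but yellow is not meant.

How it is judged (in metres and radians):
On the way, in this order (a step that is already met when the one before it is completed fails the run):
1. the key's blade is in the slot of the long cassette's lock, still unlocked (horizontal distance between key and long_slot below 0.012 m and z of key in the frame of long_slot below -0.008 m and angle between the x axis of key and the x axis of long_slot, either way round below 0.26 rad and value of joint long_lock below 0.6 rad), for 0.1 s.
2. the lock is turned home with the blade in its slot (horizontal distance between key and long_slot below 0.012 m and z of key in the frame of long_slot below -0.008 m and angle between the x axis of key and the x axis of long_slot, either way round below 0.26 rad and value of joint long_lock above 1.36 rad), for 0.2 s.
At the end, for the whole second after the job is handed in: The long cassette's lock is at 1.36 rad or more (within 12 degrees of its stop) and the key, let go and at rest, stands in its slot: within 12 mm of the slot's centre seen from above, at least 8 mm deep, in line with the slot within 15 degrees and leaning less than 20 degrees (all of step 2 and angle between key's own z axis and vertical below 0.35 rad and linear speed of key below 0.03 m/s); the robot touches nothing.
It fails at once if the square cassette's lock is turned (beyond 0.25 rad) (value of joint square_lock above 0.25 rad).
It also fails if it takes over 46 s, if anything falls off the work surface, if the arm or the gripper's body presses on something with over 40 N, if the wrist force passes 120 N, or if a joint passes its speed limit or range.

### The arm

A 7-joint arm with a two-finger parallel gripper is mounted at the origin on a cart in front of the work surface, level with it; the furniture and walls round the work are solid. World frame = base frame: x ahead of the robot, y to its left, z up, the work surface at z = 0. Lengths are in m, angles in degrees, forces in N, time in s.
With the tool pointing down it reaches from about 0.425 to 0.875 m from the base axis. Payload 4.7 kg.
Tool frame: the origin (TCP) lies at the very end of the fingers, on their centre line; the grasp point (between the pads) lies 19 mm behind it; z points along the fingers, y is the line along which they close (so a half turn about z gives the same grasp; the last joint's range is limited). The gripper opens to 87 mm and grips with 3 to 60 N. Pads are 19 mm wide; open, the fingers measure 117 mm over their backs; the gripper's body (75 mm by 190 mm) begins 51 mm behind the grasp point.
Start: joints at [68.703, 18.392, -4.016, 83.108, 1.295, 78.541, -3.26], TCP at [0.245, -0.602, 0.223] pointing down, gripper open.
Joint ranges: [-163.93, 163.93], [-17.29, 119.83], [-79.2, 71.16], [3.27, 140.29], [-89.18, 269.18], [5.43, 117.66], [-154.24, 154.24]. Speed limits (degrees/s): [147.25, 147.25, 180, 180, 180, 180, 180].

### API

Orientations are given as [roll, pitch, yaw] about the fixed x, y, z axes, in that order (R = Rz(yaw) Ry(pitch) Rx(roll)).
In Python, from cell import get_obs, eyes, env gives the robot as it stands.
- The arm moves only by the tool servo_tool, never from a script. Its argument "series" is a list that holds one entry, the list of rows, each a list of 7 numbers: the shift along the tool's x, y, z in units of 300 mm (1.0 is 300 mm), then the turn, a rotation vector about the tool's x, y, z in units of pi rad (1.0 is pi rad), then the opening, from 0 (shut) to 1 (fully open). In form: [[[tx, ty, tz, wx, wy, wz, gripper], ...]]. A call has 1 to 12 rows; each row is the pose to reach, as a shift and turn from the pose commanded when the call began, along the tool's axes at that moment, turning the shorter way round; what a row does not reach only later rows make up. A row lasts 1/12 s, in which the tool goes at most 41.7 mm and 7.16 degrees, less where a joint would pass 70% of its speed; a pose out of reach is approached as far as the arm can. A call with a number of a shift or a turn outside -1 to 1 is refused whole. A call with a gripper value outside its range is refused whole. The fingers move at their own pace and stop on an object; "grip_force" is the grip in N (left out, the last holds). Time passes only in rows, so rows that repeat a pose let the fingers close. It gives the time, the measured TCP pose, the force, the opening and the grip force at its end, in the units of the state.
- get_obs(): the state, without advancing time (a new reading comes with each control period).
- eyes.read_camera(name): name is "scene" or "top" or "wrist"; returns a dict with "frame" (400x640x3 uint8, red, green, blue), "depth" (400x640 float32, m along the optical axis (not along the pixel's ray), 0 where there is no reading), "fx", "fy", "cx", "cy" (pixels), "origin" and "rotation" of the camera in the world; the wrist camera has in their place "mount" (4x4, takes a point from camera to tool coordinates, whose origin is the TCP and whose axes are the flange's). Camera axes: x right, y down, z forward; pixel columns grow to the right and rows downward; lengths in m; the calibration is good to about 2 mm. A picture is of the moment at which its call begins: read the wrist's pose just before it.
- env.sign_off(): hands the job in; it is judged then, once.
The state is a dict: "time_s": time; "qpos": joint angles; "joint_velocities": joint speeds; "effort": joint torques, N m; "tool_pos": TCP position; "tool_rot": TCP orientation; "force": force on the tool from outside, world axes, zero at the start; "wrist_torque": the same for the moment, N m; "grip_width": finger opening in m; "grasp_force": force on a finger pad.
Only numpy, scipy, OpenCV 4.12 (cv2) and the standard library are available. Lean on these libraries where they do the work, as an engineer would, in place of code of your own. Each camera call takes 0.05 s, during which the arm holds its last target. There are 200 camera calls.

## Working session

There is one attempt and no reset: what is moved stays moved. The work goes in short steps, Python scripts to look and compute and a tool call to move; the robot and the scene stay as the last step left them, time stands still between calls to the robot, and variables do not carry over. Pictures are saved under pics/ and viewed, at most 10 in all, crops included, and the job is handed in when it is done.

Besides the shell and the picture viewer there is one more tool, called after "Emit:" as a command line: name --argument value ..., lists and objects as JSON in quotes. servo_tool: Moves the arm, as the interface text tells. Shifts and turns lie within -1 to 1; 1 stands for 300 mm of shift or pi rad of turn. Its arguments: {"type":"object","properties":{"series":{"type":"array"},"grip_force":{"type":"number"}},"required":["series"]}

```bash
mkdir -p pics; cat > h.py <<'E'
import numpy as np, cv2
from cell import get_obs, eyes, env
from scipy.spatial.transform import Rotation as R
def cam(n):
    o=get_obs(); c=eyes.read_camera(n)
    if 'mount' in c:
        T=np.eye(4);T[:3,:3]=R.from_euler('xyz',o['tool_rot'],degrees=True).as_matrix();T[:3,3]=o['tool_pos']
        M=T@np.array(c['mount']);c['origin']=M[:3,3];c['rotation']=M[:3,:3]
    c['origin']=np.array(c['origin']);c['rotation']=np.array(c['rotation']);return c
def cloud(c):
    v,u=np.mgrid[:400,:640];d=c['depth']
    P=np.stack([(u-c['cx'])/c['fx']*d,(v-c['cy'])/c['fy']*d,d],-1)
    return P@c['rotation'].T+c['origin']
def ray(c,u,v,z):
    d=c['rotation']@np.array([(u-c['cx'])/c['fx'],(v-c['cy'])/c['fy'],1]);o=c['origin']
    return o+d*(z-o[2])/d[2]
E
python3 - <<'E'
from h import *
print(get_obs())
a=[]
for n in('top','scene'):
    c=cam(n);cv2.imwrite(f'pics/{n}.png',c['frame'][:,:,::-1]);print(n,c['origin'],c['rotation'],c['fx'])
    np.savez(f'{n}.npz',**{k:c[k] for k in('frame','depth','origin','rotation','fx','fy','cx','cy')})
E
```

```text
{'time_s': 0.0, 'qpos': array([68.70241499, 18.43772116, -4.01724124, 83.17679467,  1.29492838,
       78.54018144, -3.2588524 ]), 'joint_velocities': array([-0.02272971, -0.01848642,  0.0455489 ,  0.05049189, -0.08544491,
        0.04999195,  0.04397468]), 'effort': array([ 3.70140642e-04, -4.91284025e+01, -4.04076716e-01, -3.12526488e+01,
       -6.39911927e-02,  4.35965171e-02,  1.68298247e-04]), 'tool_pos': array([ 0.24436017, -0.601708  ,  0.22146033]), 'tool_rot': array([-1.79890552e+02,  5.23385667e-03,  2.21101373e+01]), 'force': array([-0.56288124,  0.89285435, -0.07562384]), 'wrist_torque': array([-0.01849827, -0.00579985, -0.02303724]), 'grasp_force': 0.0, 'grip_width': 0.08689983296551149}
top [ 0.3414326  -0.03108468  0.91433314] [-169.59285008    1.76948927  -88.32049059] 374.74513151144555
scene [-0.18986573 -0.6698144   0.52265557] [-115.44135973   -0.34189172  -47.18757038] 475.19440306406113
```

```bash
python3 - <<'E'
s=open('h.py').read()
s=s.replace("c['rotation']=np.array(c['rotation']);return c","r=np.array(c['rotation']);c['rotation']=r if r.ndim==2 else R.from_euler('xyz',r,degrees=True).as_matrix();return c")
open('h.py','w').write(s)
E
python3 - <<'E'
from h import *
for n in('top','scene'):
    c=cam(n);P=cloud(c);print(n,(c['depth']>0).mean(),P[200,320],P[100,100],P[300,500])
E
```

```text
top 0.996046875 [ 0.48768027 -0.00094507 -0.00274974] [ 0.75969439  0.61837191 -0.04237379] [ 0.18762245 -0.79887366 -0.86322309]
scene 0.99605078125 [ 0.53482959 -0.01942236  0.06000676] [ 0.88116768  1.87432036 -0.08959247] [ 0.48473862 -0.46434715  0.04102716]
```

View pics/top.png

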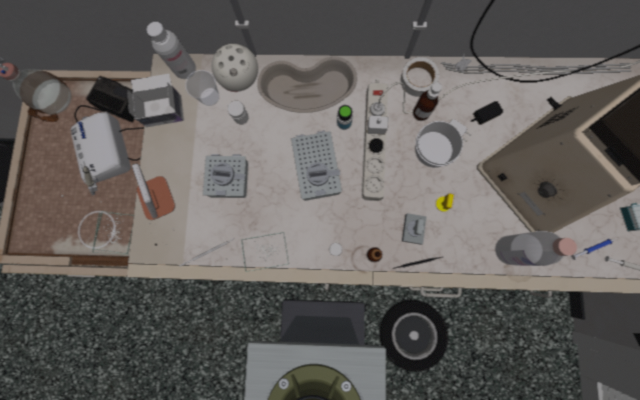

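View pics/scene.png

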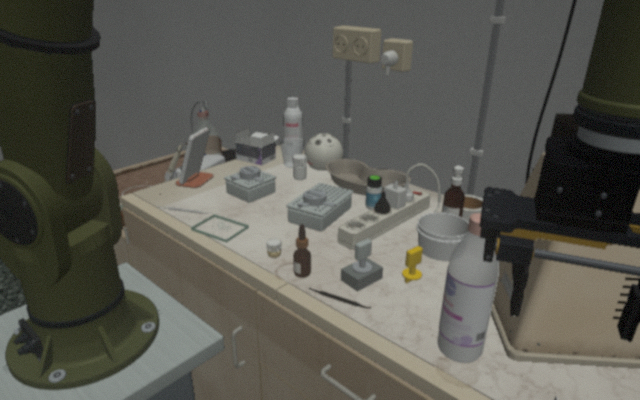

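The top view shows the key in its grey block at (416,228), the yellow decoy at (446,202), the long cassette at (316,165) with its lock at (318,175), and the square one at (223,175). The scene view agrees: key at (362,260), long lock at (335,193).

```bash
python3 - <<'E'
from h import *
c=cam('top');P=cloud(c)
for nm,(u0,u1,v0,v1),zl in(('key',(400,434,212,246),.06),('keyblock',(400,434,212,246),.015),('lock',(300,336,160,190),.06),('box',(288,345,128,200),.035),('sq',(200,250,150,200),.035)):
    p=P[v0:v1,u0:u1].reshape(-1,3);q=p[p[:,2]>zl]
    r=cv2.minAreaRect((q[:,:2]*1000).astype(np.float32))
    print(nm,len(q),q.mean(0),np.percentile(q[:,2],[10,50,95]),r)
s=cam('scene');Q=cloud(s);p=Q[235:290,335:390].reshape(-1,3);q=p[(p[:,2]>.06)&(p[:,2]<.11)];print('scene key',q.mean(0),q[:,2].max(),len(q))
p=Q[180:205,318:352].reshape(-1,3);q=p[p[:,2]>.058];print('scene lock',q.mean(0),np.percentile(q[:,2],[50,95]))
big=cv2.resize(c['frame'][120:260,190:470],None,fx=2.8,fy=2.8,interpolation=cv2.INTER_CUBIC)
cv2.imwrite('pics/topz.png',big[:,:,::-1])
E
```

```text
key 127 [ 0.41979836 -0.21998492  0.0919945 ] [0.0687233  0.0813554  0.08491171] ((377.7744445800781, -137.55166625976562), (31.38780975341797, 222.79722595214844), 26.86613655090332)
keyblock 585 [ 0.41993125 -0.22060052  0.04116629] [0.02394735 0.02721411 0.08297218] ((403.7114562988281, -139.39129638671875), (75.75460052490234, 238.11167907714844), 12.25159740447998)
lock 357 [0.53600001 0.00492206 0.0790224 ] [0.06453929 0.06743396 0.0702861 ] ((452.9696044921875, 0.7664985656738281), (226.244140625, 51.31894302368164), 3.1573972702026367)
box 2582 [0.56313053 0.01055813 0.05659751] [0.04580129 0.04824702 0.06819794] ((494.7526550292969, -5.115684509277344), (310.7857666015625, 100.82110595703125), 11.777470588684082)
sq 1669 [0.53248206 0.22718006 0.05565767] [0.04573479 0.04858111 0.06859319] ((479.89453125, 114.4585952758789), (381.05462646484375, 127.34054565429688), 64.9068603515625)
scene key [ 0.41945616 -0.22981677  0.07325887] 0.08277248276280136 223
scene lock [ 0.54772384 -0.01164966  0.06427513] [0.065288   0.06718403]
```

View pics/topz.png

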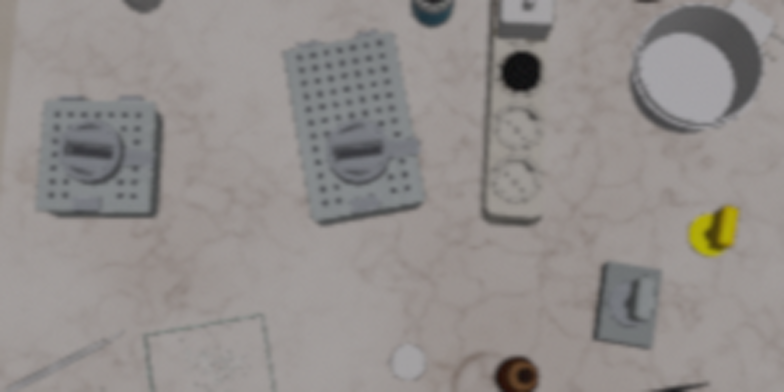

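```bash
cat >> h.py <<'E'
def rel(pos,yaw,o=None):
    "move numbers to a tool-down pose at world pos, yaw (deg)"
    o=o or get_obs();A=R.from_euler('xyz',o['tool_rot'],degrees=True);B=R.from_euler('xyz',[180,0,yaw],degrees=True)
    return np.round(np.r_[A.inv().apply(np.array(pos)-o['tool_pos'])/.3,(A.inv()*B).as_rotvec()/np.pi],4)
E
python3 - <<'E'
from h import *
c=cam('top');P=cloud(c).reshape(-1,3);s=cam('scene');Q=cloud(s)[150:360,150:480].reshape(-1,3)
def b(p,x,y,z):return p[(abs(p[:,0]-x[0])<x[1])&(abs(p[:,1]-y[0])<y[1])&(p[:,2]>z[0])&(p[:,2]<z[1])]
for n,p,x,y,z in(('key',P,(.42,.035),(-.22,.03),(.06,.1)),('block',P,(.42,.04),(-.22,.04),(.02,.03)),('lock',P,(.535,.04),(0,.04),(.06,.08)),('box',P,(.56,.1),(0,.09),(.042,.053)),
 ('key s',Q,(.42,.035),(-.22,.03),(.06,.1)),('lock s',Q,(.535,.04),(0,.04),(.06,.08))):
    q=b(p,x,y,z);print(n,len(q),q.mean(0),np.percentile(q[:,2],95),cv2.minAreaRect((q[:,:2]*1000).astype(np.float32)))
for x,y in [(.35,-.5),(.4,-.45),(.4,-.35),(.33,-.4),(.3,-.5),(.42,-.25),(.4,-.12),(.5,-.12),(.45,-.05)]:
    q=b(P,(x,.06),(y,.06),(-.1,.8));print(x,y,q[:,2].max().round(3),q[q[:,2].argmax()])
print(rel([.42,-.22,.22],-7))
E
```

```text
key 127 [ 0.42075532 -0.22289053  0.07864944] 0.08411034423983085 ((421.3199157714844, -224.4005584716797), (14.339924812316895, 33.333221435546875), 80.30886840820312)
block 378 [ 0.42012805 -0.22199954  0.02613345] 0.029216063270517956 ((421.6782531738281, -224.83985900878906), (46.555477142333984, 66.23442840576172), 82.29301452636719)
lock 366 [0.53721045 0.00514688 0.06686669] 0.06974636755068794 ((532.0066528320312, 7.453357696533203), (53.40974807739258, 67.62841033935547), 76.93443298339844)
box 2049 [0.57211421 0.01296884 0.04767782] 0.050441570936586674 ((568.7417602539062, 10.997665405273438), (159.06419372558594, 99.75444793701172), 12.01941967010498)
key s 223 [ 0.4192923  -0.22978239  0.07328666] 0.08187556228607823 ((422.33319091796875, -228.07107543945312), (14.792963027954102, 34.36666488647461), 84.1170883178711)
lock s 221 [0.53789043 0.00078268 0.06475337] 0.06746651471101756 ((537.59814453125, 0.4763679504394531), (56.84430694580078, 54.793827056884766), 50.668540954589844)
0.35 -0.5 0.233 [ 0.38887605 -0.44120089  0.2329696 ]
0.4 -0.45 0.233 [ 0.38887605 -0.44120089  0.2329696 ]
0.4 -0.35 0.005 [ 0.37608421 -0.39289649  0.00524627]
0.33 -0.4 0.233 [ 0.38887605 -0.44120089  0.2329696 ]
0.3 -0.5 0.199 [ 0.3597429  -0.44981709  0.19917521]
0.42 -0.25 0.085 [ 0.41249215 -0.22488754  0.08503609]
0.4 -0.12 0.111 [ 0.35738635 -0.12810377  0.11053276]
0.5 -0.12 0.046 [ 0.54759344 -0.12615255  0.04630682]
0.45 -0.05 0.062 [ 0.49840366 -0.00479317  0.06244894]
[ 1.0213e+00 -9.6020e-01  8.2000e-03 -1.0000e-04  0.0000e+00  1.6170e-01]
```

Emit:
servo_tool --series '[[[0,0,-0.27,0,0,0,1],[0,0,-0.27,0,0,0,1],[0,0,-0.27,0,0,0,1],[0.99,-0.96,-0.27,0,0,0.165,0.6],[0.99,-0.96,-0.27,0,0,0.165,0.6],[0.99,-0.96,-0.27,0,0,0.165,0.6],[0.99,-0.96,-0.27,0,0,0.165,0.6],[0.99,-0.96,-0.27,0,0,0.165,0.6],[0.99,-0.96,-0.27,0,0,0.165,0.6],[0.99,-0.96,-0.27,0,0,0.165,0.6],[0.99,-0.96,-0.27,0,0,0.165,0.6],[0.99,-0.96,-0.27,0,0,0.165,0.6]]]'

```text
time_s: 1.4
tool_pos: [0.3959, -0.2579, 0.3039]
tool_rot: [179.9, -0.1, -7.6]
force: [1.1, 0.0, 0.8]
grip_width: 0.0528
grasp_force: 0.0
```

```bash
python3 - <<'E'
from h import *
c=cam('wrist');P=cloud(c)
cv2.imwrite('pics/w1.png',c['frame'][:,:,::-1])
m=(abs(P[...,0]-.42)<.04)&(abs(P[...,1]+.225)<.04)
for lo,hi in((.072,.09),(.022,.03)):
    q=P[m&(P[...,2]>lo)&(P[...,2]<hi)];print(len(q),q.mean(0) if len(q) else '',cv2.minAreaRect((q[:,:2]*1000).astype(np.float32)))
print(get_obs()['tool_pos'],rel([.421,-.225,.15],-9))
E
```

```text
407 [ 0.42460047 -0.22570048  0.08137336] ((424.4001159667969, -225.3834686279297), (14.058218955993652, 33.292442321777344), 81.73303985595703)
1437 [ 0.42632489 -0.22627018  0.02615179] ((423.9826354980469, -224.67950439453125), (45.392295837402344, 66.21591186523438), 81.82878875732422)
[ 0.40065592 -0.24831428  0.30436872] [ 0.0565 -0.0834  0.515  -0.0012 -0.0009  0.0119]
```

View pics/w1.png

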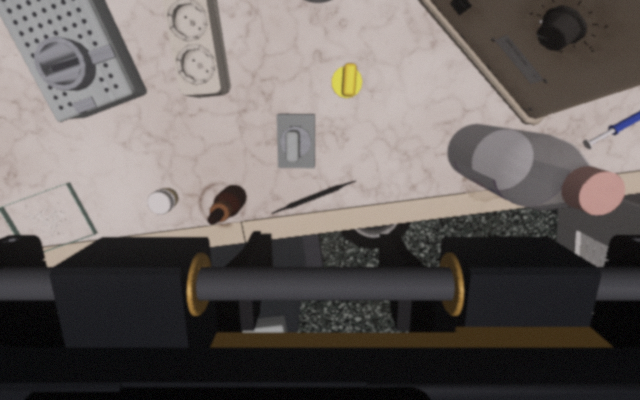

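The wrist view shows the key at (293,145), the decoy at (347,80), and the long lock at (62,65).

```bash
python3 - <<'E'
from h import *
c=cam('wrist');P=cloud(c)
m=(abs(P[...,0]-.42)<.04)&(abs(P[...,1]+.225)<.04)
for lo,hi in((.072,.09),(.022,.03)):
    q=P[m&(P[...,2]>lo)&(P[...,2]<hi)];print(cv2.minAreaRect((q[:,:2]*1000).astype(np.float32)))
o=get_obs();print(o['tool_pos'],o['tool_rot'],rel([.4235,-.2255,.10],-8.3),rel([.4235,-.2255,.047],-8.3))
E
```

```text
((424.3258056640625, -225.54144287109375), (13.228771209716797, 33.24943161010742), 82.27766418457031)
((423.9507141113281, -225.09182739257812), (46.02471160888672, 66.0616683959961), 81.80074310302734)
[ 0.39923401 -0.25232168  0.30446029] [-1.79939292e+02 -1.50291727e-01 -6.87039819e+00] [ 6.780e-02 -9.770e-02  6.818e-01 -3.000e-04 -8.000e-04  7.900e-03] [ 6.740e-02 -9.750e-02  8.585e-01 -3.000e-04 -8.000e-04  7.900e-03]
```

Emit:
servo_tool --series '[[[0.068,-0.0975,0.3,0,0,0.008,0.6],[0.068,-0.0975,0.3,0,0,0.008,0.6],[0.068,-0.0975,0.6,0,0,0.008,0.6],[0.068,-0.0975,0.65,0,0,0.008,0.6],[0.068,-0.0975,0.65,0,0,0.008,0.6],[0.068,-0.0975,0.65,0,0,0.008,0.6],[0.068,-0.0975,0.65,0,0,0.008,0.6],[0.068,-0.0975,0.65,0,0,0.008,0.6],[0.068,-0.0975,0.65,0,0,0.008,0.6],[0.068,-0.0975,0.65,0,0,0.008,0.6]]]'

```text
time_s: 2.33
tool_pos: [0.4211, -0.2348, 0.1112]
tool_rot: [179.9, -0.2, -9.1]
force: [-0.4, 0.1, 1.5]
grip_width: 0.0522
grasp_force: 0.0
```

```bash
python3 - <<'E'
from h import *
for i in range(3):
    c=cam('wrist');P=cloud(c)
    m=(abs(P[...,0]-.42)<.04)&(abs(P[...,1]+.225)<.04)
    for lo,hi in((.072,.09),(.022,.03)):
        q=P[m&(P[...,2]>lo)&(P[...,2]<hi)]
        if len(q)>9:print(len(q),q[:,:2].mean(0),cv2.minAreaRect((q[:,:2]*1000).astype(np.float32)))
    o=get_obs();print(o['tool_pos'],o['tool_rot'],o['force'],rel([.4235,-.2255,.047],-8.3))
E
```

```text
1339 [ 0.42614694 -0.22607979] ((424.82720947265625, -225.5240020751953), (13.871692657470703, 32.95820236206055), 80.76566314697266)
4004 [ 0.42961502 -0.22711169] ((423.9727478027344, -225.3619384765625), (45.90671157836914, 66.35558319091797), 81.71080017089844)
[ 0.42084701 -0.23458141  0.11077786] [179.89031831  -0.21263489  -9.05562548] [ 0.17008275  0.64110787 -0.2447782 ] [ 0.0032 -0.0317  0.2125  0.0006 -0.0012 -0.0042]
1344 [ 0.42597491 -0.2261003 ] ((424.3959655761719, -225.59800720214844), (14.005960464477539, 33.85527038574219), 82.05784606933594)
3997 [ 0.42963876 -0.22704921] ((423.9656066894531, -225.16844177246094), (45.86814498901367, 66.50495910644531), 81.60958099365234)
[ 0.42052554 -0.23436061  0.11034853] [ 1.79908410e+02 -1.67864880e-01 -9.05247911e+00] [ 0.07589599  0.50739314 -0.38689473] [ 0.0045 -0.0311  0.2111  0.0005 -0.0009 -0.0042]
1357 [ 0.42595136 -0.22609685] ((424.5975036621094, -225.63047790527344), (14.011608123779297, 33.255210876464844), 80.85205841064453)
3986 [ 0.42963476 -0.22679135] ((423.9859619140625, -225.11399841308594), (45.503578186035156, 66.57107543945312), 81.6999740600586)
[ 0.42026804 -0.23417211  0.10993162] [ 1.79926449e+02 -1.29857407e-01 -9.04678639e+00] [ 0.4886761  -0.21281723  0.14032191] [ 0.0056 -0.0305  0.2097  0.0004 -0.0007 -0.0041]
```

Emit:
servo_tool --series '[[[0.011,-0.029,0.0,0,0,-0.004,0.6],[0.011,-0.029,0.0,0,0,-0.004,0.6],[0.011,-0.029,0.07,0,0,-0.004,0.6],[0.011,-0.029,0.14,0,0,-0.004,0.6],[0.011,-0.029,0.207,0,0,-0.004,0.6],[0.011,-0.029,0.207,0,0,-0.004,0.6],[0.011,-0.029,0.207,0,0,-0.004,0.6],[0.011,-0.029,0.207,0,0,-0.004,0.6],[0.011,-0.029,0.207,0,0,-0.004,0.6]]]'

```text
time_s: 3.23
tool_pos: [0.4253, -0.226, 0.0479]
tool_rot: [179.9, -0.1, -8.3]
force: [0.7, -0.3, -1.3]
grip_width: 0.0526
grasp_force: 0.0
```

```bash
python3 - <<'E'
from h import *
for i in range(3):
    cam('wrist');o=get_obs();print(o['tool_pos'],o['tool_rot'],o['force'],rel([.4242,-.2254,.047],-8.3))
E
```

```text
[ 0.42524973 -0.22601377  0.04788682] [ 1.79933561e+02 -1.38854330e-01 -8.30861966e+00] [-0.11591199 -0.01785295 -0.20414243] [-0.0038 -0.0015  0.0029  0.0004 -0.0008 -0.    ]
[ 0.42505694 -0.22600052  0.04771548] [ 1.79937308e+02 -1.21213893e-01 -8.31324541e+00] [ 0.69693683 -0.03131     0.93137211] [-0.0031 -0.0016  0.0024  0.0003 -0.0007 -0.0001]
[ 0.42488746 -0.22593766  0.04753467] [ 1.79944513e+02 -1.04972408e-01 -8.31735174e+00] [-0.248114   -0.21500335 -0.2356731 ] [-0.0025 -0.0014  0.0018  0.0003 -0.0006 -0.0001]
```

Emit:
servo_tool --series '[[[0,0,0,0,0,0,0],[0,0,0,0,0,0,0],[0,0,0,0,0,0,0],[0,0,0,0,0,0,0],[0,0,0,0,0,0,0],[0,0,0,0,0,0,0],[0,0,0,0,0,0,0],[0,0,0,0,0,0,0]]]' --grip_force 40

```text
time_s: 4.05
tool_pos: [0.4241, -0.2255, 0.0464]
tool_rot: [180.0, 0.0, -8.3]
force: [-0.3, -0.0, 0.0]
grip_width: 0.0136
grasp_force: 40.0
```

```bash
python3 - <<'E'
from h import *
o=get_obs();print({k:o[k] for k in('tool_pos','tool_rot','force','grip_width','grasp_force','qpos')})
E
```

```text
{'tool_pos': array([ 0.42409697, -0.22547694,  0.04639291]), 'tool_rot': array([ 1.79999558e+02,  4.82234932e-03, -8.31432827e+00]), 'force': array([-0.3391956 , -0.03195387,  0.03407687]), 'grip_width': 0.013577240383382767, 'grasp_force': 39.99991327497355, 'qpos': array([ 44.81094768,   8.69525025, -21.16554758, 117.21158908,
         3.83530492,  54.73675316, -76.66357001])}
```

Emit:
servo_tool --series '[[[0,0,-0.1,0,0,0,0],[0,0,-0.2,0,0,0,0],[0,0,-0.3,0,0,0,0],[0,0,-0.45,0,0,0,0],[0,0,-0.58,0,0,0,0],[0.05,-0.1,-0.58,0,0,-0.04,0],[0.1,-0.2,-0.58,0,0,-0.08,0],[0.15,-0.3,-0.58,0,0,-0.12,0],[0.2,-0.4,-0.58,0,0,-0.16,0],[0.25,-0.5,-0.58,0,0,-0.2,0],[0.286,-0.6,-0.58,0,0,-0.24,0],[0.286,-0.6,-0.58,0,0,-0.28,0]]]'

```text
time_s: 5.05
tool_pos: [0.5373, -0.0515, 0.2205]
tool_rot: [-179.9, -0.3, 42.7]
force: [-0.8, 1.3, -0.4]
grip_width: 0.0138
grasp_force: 40.0
```

Emit:
servo_tool --series '[[[0,0,0,0,0,-0.04,0],[0,0,0,0,0,-0.08,0],[0,0,0,0,0,-0.12,0],[0,0,0,0,0,-0.16,0],[0,0,0,0,0,-0.2,0],[0,0,0,0,0,-0.24,0],[0,0,0,0,0,-0.28,0],[0,0,0,0,0,-0.309,0],[0,0,0,0,0,-0.309,0],[0,0,0,0,0,-0.309,0],[0,0,0,0,0,-0.309,0],[0,0,0,0,0,-0.309,0]]]'

```text
time_s: 6.05
tool_pos: [0.535, -0.0598, 0.2204]
tool_rot: [-180.0, 0.0, 97.3]
force: [-0.4, -0.7, -1.4]
grip_width: 0.0141
grasp_force: 40.0
```

```bash
python3 - <<'E'
from h import *
for i in range(6): cam('scene')
o=get_obs();print({k:o[k] for k in('time_s','tool_pos','tool_rot','force','grip_width','grasp_force','qpos')})
c=cam('wrist');P=cloud(c);cv2.imwrite('pics/w2.png',c['frame'][:,:,::-1])
m=(abs(P[...,0]-.535)<.045)&(abs(P[...,1]-.004)<.045)
np.savez('w2.npz',P=P,m=m,f=c['frame'])
for lo,hi in((.063,.075),(.043,.053)):
    q=P[m&(P[...,2]>lo)&(P[...,2]<hi)];print(len(q),q.mean(0),cv2.minAreaRect((q[:,:2]*1000).astype(np.float32)))
E
```

```text
{'time_s': 6.35, 'tool_pos': array([ 0.53507727, -0.05978541,  0.22043977]), 'tool_rot': array([1.79998686e+02, 8.09964095e-03, 9.74232999e+01]), 'force': array([ 0.50969288,  0.76872092, -1.02358014]), 'grip_width': 0.01377287504644184, 'grasp_force': 40.000071866597864, 'qpos': array([ 37.54822272,   7.24945394, -36.63907672,  98.15522751,
         4.45829627,  76.05482915,   7.47611682])}
2520 [0.54181356 0.00517697 0.06702983] ((541.6842651367188, 4.76154899597168), (52.738739013671875, 53.21873474121094), 10.531425476074219)
5863 [0.53497716 0.00932581 0.04759549] ((535.0318603515625, 4.000087738037109), (89.95580291748047, 89.9212417602539), 0.0580282136797905)
```

View pics/w2.png

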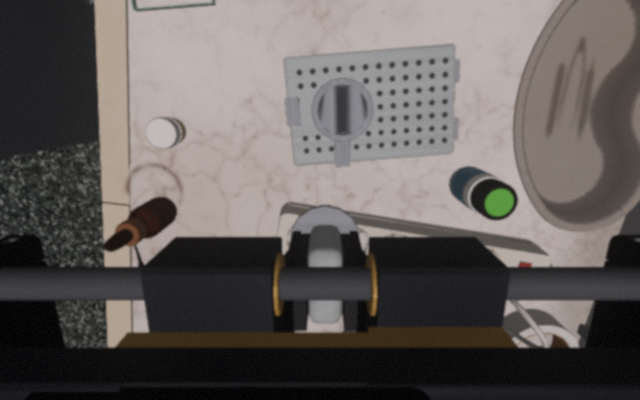

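The wrist view shows the lock head at (342,108), the dark slot vertical on it, the tongue at (342,155), and the held key at (325,260).

```bash
python3 - <<'E'
from h import *
o=get_obs();c=cam('wrist');g=cv2.cvtColor(c['frame'],cv2.COLOR_RGB2GRAY)
P=cloud(c)
roi=np.zeros_like(g);cv2.circle(roi,(342,108),29,255,-1)
print(np.percentile(g[roi>0],[5,10,15,20,30,50]))
for th in(70,90):
    m=((g<th)&(roi>0)).astype(np.uint8);n,l,s,ce=cv2.connectedComponentsWithStats(m)
    i=1+s[1:,4].argmax();ct=cv2.findContours((l==i).astype(np.uint8),0,2)[0][0]
    pts=np.array([ray(c,u,v,.065)[:2]*1000 for u,v in ct[:,0]],np.float32);print(th,s[i],ce[i],cv2.minAreaRect(pts),cv2.fitEllipse(pts))
q=P[(roi>0)&(P[...,2]>.066)&(P[...,2]<.075)];print('head',cv2.minEnclosingCircle((q[:,:2]*1000).astype(np.float32)))
# bevel/slot pixels by depth
for lo,hi in((.05,.060),(.05,.064)):
    k=(roi>0)&(P[...,2]>lo)&(P[...,2]<hi)&(np.hypot(P[...,0]-.5417,P[...,1]-.0048)<.022);q=P[k];print(len(q),cv2.minAreaRect((q[:,:2]*1000).astype(np.float32)) if len(q)>5 else '')
d=P[150:162,336:348].reshape(-1,3);print('tongue',np.median(d,0))
E
```

```text
[ 58.  60.  68.  79.  98. 127.]
70 [337  87  10  45 409] [341.72860636 108.40586797] ((541.5386962890625, 5.41175651550293), (7.792754650115967, 37.17265701293945), 8.33134937286377) ((541.6992797851562, 5.444696426391602), (8.785441398620605, 45.23076629638672), 7.879354000091553)
90 [336  85  13  50 607] [342.12191104 109.33278418] ((541.9990844726562, 4.958803176879883), (10.488770484924316, 41.38365936279297), 8.416963577270508) ((542.5017700195312, 5.388904571533203), (13.020968437194824, 46.05674362182617), 10.162203788757324)
head ((541.7337036132812, 6.152834415435791), 24.98133659362793)
481 ((542.0411376953125, 4.535833358764648), (8.81080150604248, 41.47471237182617), 9.192573547363281)
643 ((542.2444458007812, 4.5578460693359375), (14.59303092956543, 41.38124084472656), 7.105337619781494)
tongue [ 0.54803602 -0.03613897  0.05343738]
```

```bash
python3 - <<'E'
from h import *
print(rel([.5418,.005,.125],98.4),rel([.5418,.005,.09],98.4))
E
```

```text
[ 0.2113  0.0502  0.3181 -0.      0.     -0.0054] [ 0.2114  0.0502  0.4348 -0.      0.     -0.0054]
```

Emit:
servo_tool --series '[[[0.11,0.025,0,0,0,-0.0054,0],[0.211,0.05,0,0,0,-0.0054,0],[0.211,0.05,0.1,0,0,-0.0054,0],[0.211,0.05,0.2,0,0,-0.0054,0],[0.211,0.05,0.3,0,0,-0.0054,0],[0.211,0.05,0.318,0,0,-0.0054,0],[0.211,0.05,0.318,0,0,-0.0054,0],[0.211,0.05,0.318,0,0,-0.0054,0],[0.211,0.05,0.318,0,0,-0.0054,0]]]'

```text
time_s: 7.2
tool_pos: [0.5433, 0.0049, 0.1271]
tool_rot: [179.8, 0.0, 98.4]
force: [-0.3, 0.3, -0.4]
grip_width: 0.0137
grasp_force: 40.0
```

```bash
python3 - <<'E'
from h import *
for i in range(5): c=cam('scene')
cv2.imwrite('pics/s2.png',cv2.resize(c['frame'][140:260,250:430],None,fx=4,fy=4,interpolation=cv2.INTER_CUBIC)[:,:,::-1])
c=cam('wrist');cv2.imwrite('pics/w3.png',c['frame'][:,:,::-1])
o=get_obs();print({k:o[k] for k in('time_s','tool_pos','tool_rot','force')},rel([.5418,.005,.088],98.4))
E
```

```text
{'time_s': 7.5, 'tool_pos': array([0.54221554, 0.00478814, 0.12582806]), 'tool_rot': array([1.79927734e+02, 3.34842359e-02, 9.83954184e+01]), 'force': array([-0.78541664,  1.50396493, -0.78807458])} [ 0.001  -0.0014  0.1261  0.0004  0.0002 -0.    ]
```

View pics/s2.png

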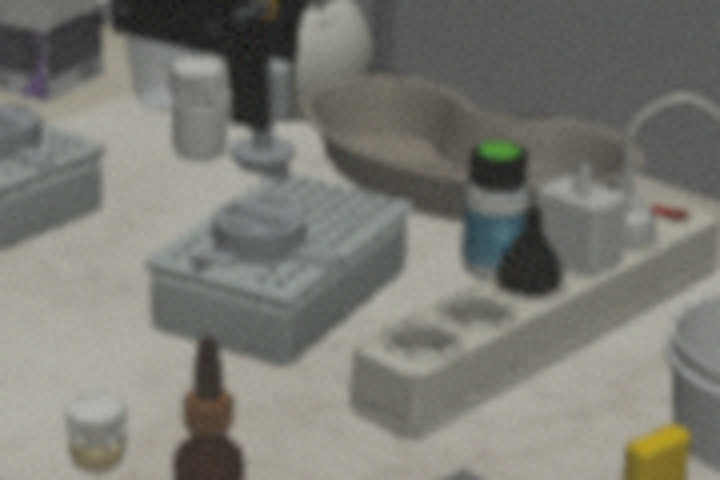

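View pics/w3.png

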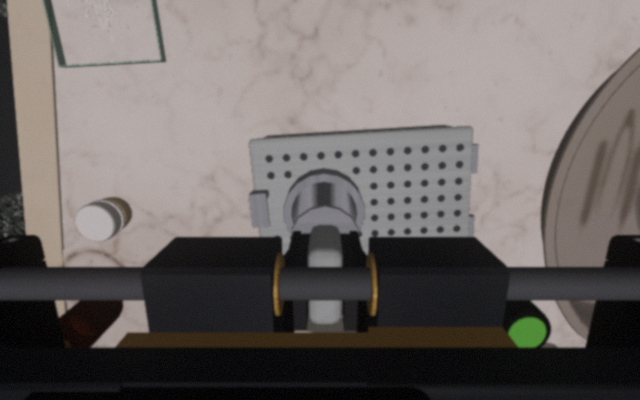

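Both views show the key hanging over the lock. In the wrist view the slot column (~325) lines up with the key (~325), so I'm lowering slowly.

Emit:
servo_tool --series '[[[0.001,-0.001,0.02,0,0,0,0],[0.001,-0.001,0.04,0,0,0,0],[0.001,-0.001,0.055,0,0,0,0],[0.001,-0.001,0.07,0,0,0,0],[0.001,-0.001,0.08,0,0,0,0],[0.001,-0.001,0.09,0,0,0,0],[0.001,-0.001,0.09,0,0,0,0],[0.001,-0.001,0.09,0,0,0,0]]]'

```text
time_s: 8.17
tool_pos: [0.5413, 0.0052, 0.0978]
tool_rot: [-180.0, -0.0, 98.4]
force: [0.4, -0.2, -0.8]
grip_width: 0.0138
grasp_force: 40.0
```

Emit:
servo_tool --series '[[[0,0,0.007,0,0,0,0],[0,0,0.014,0,0,0,0],[0,0,0.02,0,0,0,0],[0,0,0.026,0,0,0,0],[0,0,0.026,0,0,0,0],[0,0,0.026,0,0,0,0],[0,0,0.026,0,0,0,0],[0,0,0.026,0,0,0,0]]]'

```text
time_s: 8.83
tool_pos: [0.5415, 0.0051, 0.0903]
tool_rot: [180.0, 0.0, 98.4]
force: [0.1, 0.7, -0.8]
grip_width: 0.0132
grasp_force: 40.0
```

Emit:
servo_tool --series '[[[0,0,0,0,0,0.03,0],[0,0,0,0,0,0.06,0],[0,0,0,0,0,0.09,0],[0,0,0,0,0,0.12,0],[0,0,0,0,0,0.15,0],[0,0,0,0,0,0.18,0],[0,0,0,0,0,0.21,0],[0,0,0,0,0,0.24,0],[0,0,0,0,0,0.26,0],[0,0,0,0,0,0.26,0],[0,0,0,0,0,0.26,0],[0,0,0,0,0,0.26,0]]]'

```text
time_s: 9.83
tool_pos: [0.5415, 0.0051, 0.0903]
tool_rot: [180.0, -0.0, 51.7]
force: [0.6, -0.4, -0.6]
grip_width: 0.0137
grasp_force: 40.0
```

```bash
python3 - <<'E'
from h import *
o=get_obs();print({k:o[k] for k in('time_s','tool_pos','tool_rot','force','wrist_torque','qpos')})
E
```

```text
{'time_s': 9.8333, 'tool_pos': array([0.5415232 , 0.00513393, 0.09031676]), 'tool_rot': array([ 1.79980972e+02, -1.61342812e-03,  5.17088893e+01]), 'force': array([ 0.58192884, -0.359666  , -0.63657928]), 'wrist_torque': array([-0.06675005, -0.08937439,  0.00720415]), 'qpos': array([ 25.56810702,  13.9946065 , -32.3710564 , 106.64736387,
         8.46886553,  61.71361218, -48.35257545])}
```

Emit:
servo_tool --series '[[[0,0,0,0,0,0.03,0],[0,0,0,0,0,0.06,0],[0,0,0,0,0,0.09,0],[0,0,0,0,0,0.12,0],[0,0,0,0,0,0.15,0],[0,0,0,0,0,0.18,0],[0,0,0,0,0,0.21,0],[0,0,0,0,0,0.225,0],[0,0,0,0,0,0.24,0],[0,0,0,0,0,0.24,0],[0,0,0,0,0,0.24,0],[0,0,0,0,0,0.24,0]]]'

```text
time_s: 10.83
tool_pos: [0.5414, 0.0053, 0.0903]
tool_rot: [-180.0, 0.0, 8.5]
force: [-0.7, -1.0, -0.3]
grip_width: 0.0136
grasp_force: 40.0
```

```bash
python3 - <<'E'
from h import *
o=get_obs();print({k:o[k] for k in('time_s','tool_pos','tool_rot','force','wrist_torque')})
c=cam('wrist');cv2.imwrite('pics/w4.png',c['frame'][:,:,::-1])
E
```

```text
{'time_s': 10.8333, 'tool_pos': array([0.5413659 , 0.00530129, 0.09029054]), 'tool_rot': array([-1.79995896e+02,  4.24442997e-03,  8.51143241e+00]), 'force': array([-0.73359234, -0.97651566, -0.29913929]), 'wrist_torque': array([0.09845846, 0.11065548, 0.04950118])}
```

View pics/w4.png

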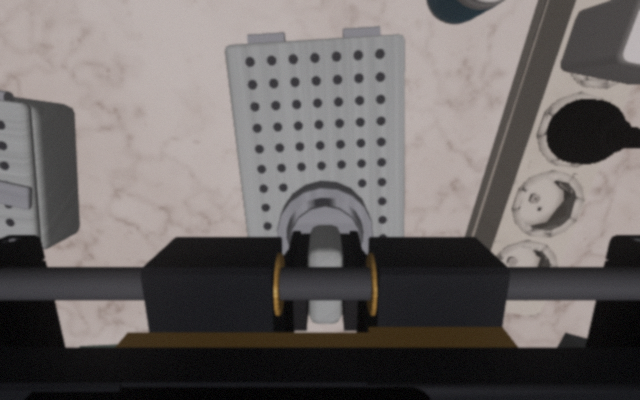

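The wrist view shows the cassette about 3° counter-clockwise of the tool, the head at (325,215), and no tongue left on the right side. A little more turn should seat it against the stop.

Emit:
servo_tool --series '[[[0,0,0,0,0,0.006,0],[0,0,0,0,0,0.012,0],[0,0,0,0,0,0.016,0],[0,0,0,0,0,0.016,0],[0,0,0,0,0,0.016,0]]]'

```text
time_s: 11.3
tool_pos: [0.5414, 0.0053, 0.0903]
tool_rot: [-180.0, 0.0, 5.5]
force: [-0.5, 0.8, 0.2]
grip_width: 0.0137
grasp_force: 40.0
```

```bash
python3 - <<'E'
from h import *
o=get_obs();print({k:o[k] for k in('tool_rot','force','wrist_torque')})
c=cam('wrist');P=cloud(c);q=P[(abs(P[...,2]-.048)<.004)&(abs(P[...,0]-.59)<.075)&(abs(P[...,1]-.01)<.075)]
# right/left box edges: fit y extremes vs x
q=q[q[:,0]>.56];q=q[q[:,0]<.64]
for f in(np.max,np.min):
    b=np.arange(.56,.64,.004);y=[f(q[(q[:,0]>=x)&(q[:,0]<x+.004),1]) for x in b];print(np.degrees(np.arctan(np.polyfit(b,y,1)[0])))
E
```

```text
{'tool_rot': array([-1.79998768e+02,  2.77945324e-03,  5.54573019e+00]), 'force': array([-0.47858235,  0.76164919,  0.18209271]), 'wrist_torque': array([0.17647547, 0.17078467, 0.05423152])}
8.804716583486517
11.914083442118493
```

Emit:
servo_tool --series '[[[0,0,0,0,0,0.005,0],[0,0,0,0,0,0.01,0],[0,0,0,0,0,0.01,0],[0,0,0,0,0,0.01,0]]]'

```text
time_s: 11.68
tool_pos: [0.5414, 0.0053, 0.0903]
tool_rot: [180.0, -0.0, 3.8]
force: [-0.2, 0.8, 1.3]
grip_width: 0.0136
grasp_force: 40.0
```

```bash
python3 - <<'E'
from h import *
o=get_obs();print({k:o[k] for k in('tool_rot','force','wrist_torque')})
E
```

```text
{'tool_rot': array([ 1.79994532e+02, -3.69916140e-04,  3.75374107e+00]), 'force': array([-0.22498249,  0.80962615,  1.34840126]), 'wrist_torque': array([0.26801994, 0.23821407, 0.30335839])}
```

Torque jumped to 0.30 N m, so the lock is at its stop. Next: lower 1.5 mm, release, and rise straight up.

Emit:
servo_tool --series '[[[0,0,0.005,0,0,0,0],[0,0,0.005,0,0,0,0],[0,0,0.005,0,0,0,0],[0,0,0.005,0,0,0,0.3],[0,0,0.005,0,0,0,0.6],[0,0,0.005,0,0,0,0.6],[0,0,0.005,0,0,0,0.6],[0,0,0.005,0,0,0,0.6],[0,0,0.005,0,0,0,0.6],[0,0,0.005,0,0,0,0.6],[0,0,0.005,0,0,0,0.6]]]'

```text
time_s: 12.6
tool_pos: [0.5414, 0.0051, 0.0887]
tool_rot: [180.0, 0.0, 3.7]
force: [-0.3, 0.1, 0.1]
grip_width: 0.0508
grasp_force: 0.0
```

Emit:
servo_tool --series '[[[0,0,-0.03,0,0,0,0.6],[0,0,-0.06,0,0,0,0.6],[0,0,-0.1,0,0,0,0.6],[0,0,-0.15,0,0,0,0.6],[0,0,-0.25,0,0,0,0.6],[0,0,-0.35,0,0,0,0.6],[-0.15,0,-0.45,0,0,0,0.6],[-0.2,0,-0.45,0,0,0,0.6],[-0.2,0,-0.45,0,0,0,0.6],[-0.2,0,-0.45,0,0,0,0.6],[-0.2,0,-0.45,0,0,0,0.6]]]'

```text
time_s: 13.52
tool_pos: [0.4821, 0.0013, 0.2245]
tool_rot: [180.0, -0.1, 3.7]
force: [0.1, 0.7, -0.6]
grip_width: 0.0519
grasp_force: 0.0
```

```bash
python3 - <<'E'
from h import *
for i in range(6): cam('scene')
c=cam('wrist');P=cloud(c);cv2.imwrite('pics/w5.png',c['frame'][:,:,::-1])
m=np.hypot(P[...,0]-.5416,P[...,1]-.005)<.07
for lo,hi in((.1,.14),(.063,.078),(.05,.06)):
    q=P[m&(P[...,2]>lo)&(P[...,2]<hi)];print(len(q),q.mean(0),cv2.minAreaRect((q[:,:2]*1000).astype(np.float32)),np.percentile(q[:,2],[50,95]))
print(get_obs()['tool_pos'],get_obs()['force'])
E
```

```text
881 [0.54186313 0.00516187 0.12370823] ((541.5723876953125, 5.141676902770996), (33.577327728271484, 13.95804214477539), 6.642220497131348) [0.12392615 0.12536483]
2075 [0.54363848 0.00535451 0.06869962] ((542.0185546875, 5.108489990234375), (53.14061737060547, 52.611209869384766), 48.539974212646484) [0.06787014 0.07218972]
480 [ 0.50688211 -0.00076184  0.05651758] ((535.1533203125, 11.303180694580078), (95.42154693603516, 45.11652374267578), 24.459909439086914) [0.05815875 0.05980855]
[0.4816152  0.00139983 0.22317049] [0.31631647 0.38576093 0.10320183]
```

View pics/w5.png

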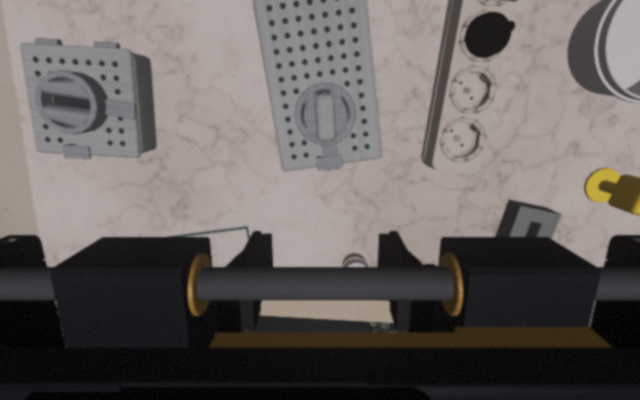

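The key stands upright in the lock at (325,115), with its top at 0.125 m as expected. The tongue lies under the front keeper at (328,155), and the square lock at (70,103) is untouched.

```bash
python3 -c "
from cell import env
print(env.sign_off())"
```

```text
the job is handed in; nothing more can be done
None
```

I handed the job in: the long cassette is locked, with the turn stopping firmly at its end and the tongue under the keeper. The key stands released in the slot, and the square cassette's lock was left alone. The sign-off returned no verdict.

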